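Slide a waffle into the holding box and shut the lid

ROBOT

A 6-joint arm with a two-finger parallel gripper is mounted at the origin on a cart in front of the work surface, level with it; the furniture and walls round the work are solid. World frame = base frame: x ahead of the robot, y to its left, z up, the work surface at z = 0. Lengths are in m, angles in rad, forces in N, time in s.
With the tool pointing down it reaches from about 0.35 to 0.775 m from the base axis. Payload 5.5 kg.
Tool frame: the origin (TCP) lies at the very end of the fingers, on their centre line; the grasp point (between the pads) lies 19 mm behind it; z points along the fingers, y is the line along which they close (so a half turn about z gives the same grasp; the last joint's range is limited). The gripper opens to 85 mm and grips with 20 to 120 N. Pads are 22 mm wide; open, the fingers measure 114 mm over their backs; the gripper's body (76 mm by 85 mm) begins 54 mm behind the grasp point. The pads swing forward as they close: fully open they stand 13 mm farther back than shut.
Start: joints at [-1.353, 0.313, 0.046, 1.304, 0, 1.431], TCP at [0.201, -0.539, 0.231] pointing down, gripper open.
Joint ranges: [-2.76, 2.76], [-0.86, 1.69], [-1.03, 1.26], [-2.2, 2.34], [-1.47, 1.5], [-3.14, 3.14]. Speed limits (rad/s): [2.57, 2.57, 3.14, 3.14, 3.14, 3.14].

INTERFACE

Orientations are given as a unit quaternion [w, x, y, z].
In Python, from workcell import env, cams, ticket, spotter gives the robot as it stands.
- The arm moves only by the tool jog_arm, never from a script. Its argument "increments" is a list that holds one entry, the list of rows, each a list of 7 numbers: the shift along the tool's x, y, z in units of 0.25 m (1.0 is 0.25 m), then the turn, a rotation vector about the tool's x, y, z in units of 180 degrees (1.0 is 180 degrees), then the closure in counts, from 0 (fully open) to 255 (shut). A call has 1 to 20 rows; each row shifts and turns the commanded pose from where the row before left it, along the tool's axes as they then stand; what a row does not reach is not made up. A row lasts 1/10 s, in which the tool goes at most 50 mm and 8.59 degrees, less where a joint would pass 70% of its speed; a pose out of reach is approached as far as the arm can. A call with a number of a shift or a turn outside -1 to 1 is refused whole. A call with a gripper value outside its range is refused whole. The fingers move at their own pace and stop on an object; "force" is the grip in N (left out, the last holds). Time passes only in rows, so rows that do not move let the fingers close. It gives the time, the measured TCP pose, the force, the opening and the grip force at its end, in the units of the state.
- env.get_state(): the state, without advancing time (a new reading comes with each control period).
- cams.read_camera(name): name is "scene" or "top" or "wrist"; returns a dict with "pixels" (480x640x3 uint8, red, green, blue), "fx", "fy", "cx", "cy" (pixels), "xyz" and "attitude" of the camera in the world; the wrist camera has in their place "mount" (4x4, takes a point from camera to tool coordinates, whose origin is the TCP and whose axes are the flange's). Camera axes: x right, y down, z forward; pixel columns grow to the right and rows downward; lengths in m; the calibration is good to about 2 mm. A picture is of the moment at which its call begins: read the wrist's pose just before it. There is no depth.
- ticket.hand_in(): hands the job in; it is judged then, once.
Trained networks look in the newest picture that a camera, given by its name, has taken for a name from the list of things; names that differ only in an ending like _2 or _b are one class to them, and where a whole thing is asked for, a point or a joint stands for the part that bears it (a point fixed in the world has none). Each returns a list of dicts, best first, with "conf" (0 to 1); they miss things now and then, are a little off and sometimes report something else, mostly with a low value. They report only what shows in the picture. A call takes as long as a camera call. They do not tell look-alikes from the thing itself.
- spotter.find_in(target, camera): "uv" ([column, row] in pixels, amid what is visible of it).
- spotter.cut_out(target, camera): "region" (480x640 bool, what is visible of it) and "uv" ([column, row] in pixels, amid what is visible of it).
- spotter.landmark_of(target, camera): "uv" ([column, row] in pixels: a listed point, or the origin of a listed thing).
The state is a dict: "clock": time; "joint_pos": joint angles; "qvel": joint speeds; "tau": joint torques, N m; "tcp_pos": TCP position; "orientation": TCP orientation; "wrist_force": force on the tool from outside, world axes, zero at the start; "ft_torque": the same for the moment, N m; "finger_gap": finger opening in m; "grip_force": force on a finger pad.
Only numpy, scipy, OpenCV 4.12 (cv2) and the standard library are available. Lean on these libraries where they do the work, as an engineer would, in place of code of your own. Each camera call takes 0.05 s, during which the arm holds its last target. There are 200 camera calls.

TASK

Slide the waffle that lies by itself near the open end of the steel holding box along the table, without lifting it, through that open end and under its two side lips until it is fully home against the back stop. Then gently lower the blue lid until it is fully shut, without letting it slam, and let go. Leave everything else on the table where it is.

Things in the scene. Friction and masses are not known exactly. Their poses are not given: they have to be found in the camera images.
- waffle: the waffle near the box (others, far off at the ends of the table, are not meant): a golden-brown round baked disc, 86 mm across, 9 mm thick, 22 g, flat and loose on the table. Origin at the centre of its underside, z up. It is too wide to grasp; it slides when its rim is pushed with fingertips held a few millimetres above the table.
- holding_box: low steel box fixed to the table, open at one end, the table is its floor. Origin on the table at the middle of the channel; x points inward (open end at x = -65 mm, inner face of the back stop at +65 mm), z up. Channel 94 mm wide; side walls 5 mm thick, 26 mm high. With the waffle home against the stop its centre is at about x = +22 mm.
- box_mouth (a point): middle of the open end, on the table (box x = -65 mm, y = 0). From here inward a lip 19 mm wide juts in from each side wall, 18 to 21 mm above the table, along the whole channel; between the lips a slot 56 mm wide stays open above, through which a fingertip can follow. Two low wings (13 mm high) flare outward from the open end to box x = -95 mm, about 121 mm apart there.
- box_lid (a joint): angle of the blue lid, rad: 0 = shut, grows as it opens; starts at 1.75 to 2.0, leaning back past upright, away from the open end (limit 2.1). Stiff hinge: the lid (120 g) stays where it is left and must be pushed all the way shut (about 2 N at its free edge).
- lid_hinge (a point): middle of the lid's hinge line, above the back stop: box frame x = +71.5 mm, z = 27.5 mm; the hinge line runs along the box's y axis
- lid_edge (a point): middle of the lid's free edge. Blue plate 141 mm from hinge to free edge, 104 mm wide, 3 mm thick, its outside flat but for 1 mm ribs; a black finger tab (36 mm wide) reaches 19 mm beyond the free edge. Inside the free edge a flap 88 mm wide, 20 mm deep, closes the box's open end; it cannot go down on a waffle that sticks out.
- bake_timer: bystander: round white timer with a red dial, 62 mm across, 34 mm high; origin under its centre
- scraper: bystander: flat bench scraper with a black grip, 88 x 120 x 14 mm; origin under its centre
- spread_tub: bystander: lidded white plastic tub, 96 x 137 x 53 mm; origin under its centre
- steel_cup: bystander: upright steel cup, 76 mm across, 102 mm high; origin under its centre
- tape_roll: bystander: flat-lying roll of tape, 103 mm across, 25 mm high; origin under its centre
- marker: bystander: black and white marker pen, 17 x 135 x 16 mm, long along its y axis; origin under its centre
Not all that is in view belongs to the job. What is meant by the waffle is not pink, and is the larger of those in its own colour.

How it is judged:
By the outcome, as a careful person would: the job done as asked, in the order asked, and still so for the second after the job is handed in, with the robot touching nothing.
It also fails if it takes over 72 s, if anything falls off the work surface, if the arm or the gripper's body presses on something with over 40 N, if the wrist force passes 120 N, or if a joint passes its speed limit or range.

## Working session

There is one attempt and no reset: what is moved stays moved. The work goes in short steps, Python scripts to look and compute and a tool call to move; the robot and the scene stay as the last step left them, time stands still between calls to the robot, and variables do not carry over. Pictures are saved under pics/ and viewed, at most 14 in all, crops included, and the job is handed in when it is done.

Besides the shell and the picture viewer there is one more tool, called after "Request:" as name(argument=value, ...), one argument or row to a line, values as JSON. jog_arm: Moves the arm, as the interface text tells. Shifts and turns lie within -1 to 1; 1 stands for 0.25 m of shift or 180 degrees of turn. Its arguments: {"type":"object","properties":{"increments":{"type":"array"},"force":{"type":"number"}},"required":["increments"]}

```bash
mkdir -p pics; cat > h.py <<'E'
import numpy as np, cv2
from scipy.spatial.transform import Rotation as R
from workcell import env, cams, ticket, spotter
def cam(n):
    s=env.get_state(); c=cams.read_camera(n)
    if 'mount' in c:
        M=np.array(c['mount']); q=s['orientation']; Rt=R.from_quat([*q[1:],q[0]]).as_matrix()
        c['R']=Rt@M[:3,:3]; c['t']=Rt@M[:3,3]+s['tcp_pos']
    else:
        a=np.array(c['attitude']); c['R']=a if a.shape==(3,3) else R.from_quat([*a[1:],a[0]]).as_matrix(); c['t']=np.array(c['xyz'])
    return c
def ground(c,uv,z=0):
    d=c['R']@np.array([(uv[0]-c['cx'])/c['fx'],(uv[1]-c['cy'])/c['fy'],1]); return c['t']+d*(z-c['t'][2])/d[2]
def proj(c,p):
    v=c['R'].T@(np.array(p)-c['t']); return np.array([c['fx']*v[0]/v[2]+c['cx'],c['fy']*v[1]/v[2]+c['cy']])
def save(c,n): cv2.imwrite('pics/'+n,c['pixels'][:,:,::-1])
E
cat > a.py <<'E'
from h import *
np.set_printoptions(precision=4,suppress=True)
print(env.get_state())
for n in ['scene','top']:
    c=cam(n); save(c,n+'0.png'); print(n,c['t'],c['attitude'],c['fx'])
    for t in ['waffle','holding_box','box_mouth','lid_hinge','lid_edge','bake_timer','scraper','spread_tub','steel_cup','tape_roll','marker']:
        for r in spotter.landmark_of(t,n)[:4]:
            z={'lid_hinge':.0275}.get(t,0); print(t,round(r['conf'],2),np.round(r['uv']),ground(c,r['uv'],z)[:2])
E
python3 a.py
```

```text
{'clock': 0.0, 'joint_pos': array([-1.3526,  0.314 ,  0.045 ,  1.3036, -0.    ,  1.4312]), 'qvel': array([-0.001 , -0.0005,  0.0014, -0.0018,  0.0024, -0.0004]), 'tau': array([ -0.0004, -48.0631,  29.8533,   0.0194,  -0.0002,   0.    ]), 'tcp_pos': array([ 0.2013, -0.5381,  0.2304]), 'orientation': array([-0.0009,  0.984 ,  0.1779, -0.    ]), 'wrist_force': array([-0.2515, -0.3066,  0.3492]), 'ft_torque': array([0.0109, 0.0057, 0.0035]), 'grip_force': 0.0, 'finger_gap': 0.08543233561164702}
scene [-0.0958  0.7254  0.8011] [ 0.1557 -0.3473  0.8342 -0.3991] 441.14414903370425
waffle 0.91 [144. 372.] [0.5309 0.591 ]
waffle 0.75 [284. 278.] [0.535  0.1958]
waffle 0.65 [269. 330.] [0.4325 0.3355]
waffle 0.5 [344. 204.] [ 0.6555 -0.1668]
box_mouth 0.96 [363. 228.] [ 0.5291 -0.1113]
lid_hinge 0.85 [388. 202.] [ 0.5418 -0.2404]
lid_edge 0.84 [402. 155.] [ 0.7199 -0.5628]
lid_edge 0.38 [287. 281.] [0.5229 0.1971]
bake_timer 0.92 [193. 314.] [0.5957 0.4312]
bake_timer 0.34 [404. 188.] [ 0.5765 -0.383 ]
scraper 0.91 [292. 224.] [0.6934 0.0246]
spread_tub 0.74 [344. 204.] [ 0.6529 -0.1654]
steel
[... 241 characters left out ...]
43026
waffle 0.94 [150. 251.] [0.5302 0.5841]
waffle 0.78 [283. 259.] [0.5176 0.2027]
waffle 0.64 [235. 286.] [0.4359 0.3348]
holding_box 0.78 [416. 254.] [ 0.5408 -0.1758]
holding_box 0.31 [195. 281.] [0.4474 0.4492]
box_mouth 0.84 [395. 264.] [ 0.5104 -0.1166]
box_mouth 0.41 [517. 300.] [ 0.4211 -0.4553]
lid_hinge 0.79 [446. 256.] [ 0.5362 -0.253 ]
lid_edge 0.57 [474. 249.] [ 0.5617 -0.3405]
bake_timer 0.83 [200. 229.] [0.598  0.4449]
scraper 0.93 [345. 200.] [0.6946 0.0289]
spread_tub 0.97 [415. 205.] [ 0.6853 -0.1727]
steel_cup 0.88 [194. 285.] [0.438  0.4508]
tape_roll 0.77 [520. 299.] [ 0.423  -0.4634]
tape_roll 0.18 [284. 256.] [0.5252 0.1976]
marker 0.78 [491. 247.] [ 0.567  -0.3883]
```

View pics/scene0.png

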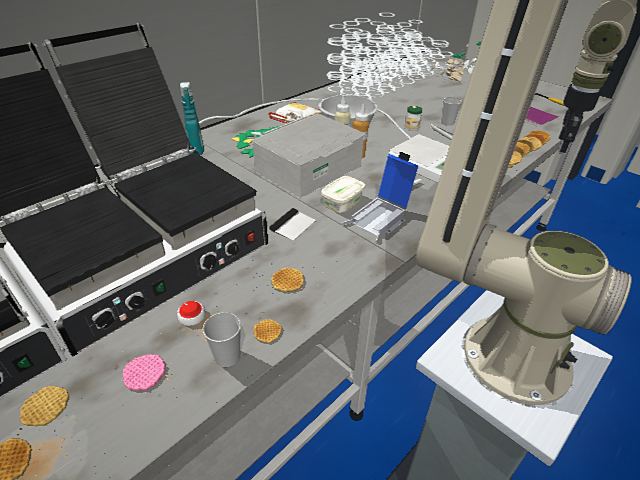

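View pics/top0.png

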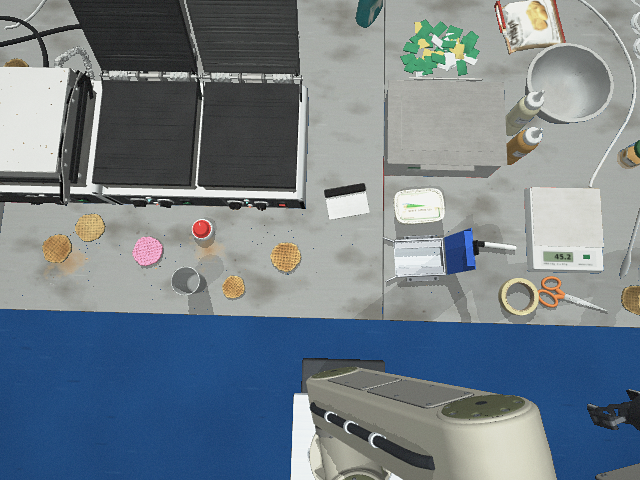

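The scene shows the target as the larger golden waffle (top image, about 285,257). It lies alone with the box mouth to its right (about 392,260) and the open blue lid at about 460,250. The pink waffle, the smaller one (233,287) and the far ones are not the target. I'll move up for a wrist look with the tool turned along the push line.

Request:
jog_arm(
  increments=[
    [[0.129,-0.101,-0.034,0,0,0,0],[0.129,-0.101,-0.034,0,0,0,0],[0.129,-0.101,-0.034,0,0,0,0],[0.129,-0.101,-0.034,0,0,0,0],[0.129,-0.101,-0.034,0,0,0,0],[0.129,-0.101,-0.034,0,0,0,0],[0.129,-0.101,-0.034,0,0,0,0],[0.129,-0.101,-0.034,0,0,0,0],[0.129,-0.101,-0.034,0,0,0,0],[0.129,-0.101,-0.034,0,0,0,0],[0.129,-0.101,-0.034,0,0,0,0],[0.129,-0.101,-0.034,0,0,0,0],[0.129,-0.101,-0.034,0,0,0,0],[0.129,-0.101,-0.034,0,0,0,0]],
  ],
)

```text
clock: 2.6
tcp_pos: [0.5011, -0.0477, 0.3509]
orientation: [0.0, 0.984, 0.178, 0.0]
wrist_force: [0.7, -0.0, 0.9]
finger_gap: 0.0855
grip_force: 0.0
```

Request:
jog_arm(
  increments=[
    [[0,0,0,0,0,-0.0406,120],[0,0,0,0,0,-0.0406,120],[0,0,0,0,0,-0.0406,120],[0,0,0,0,0,-0.0406,120],[0,0,0,0,0,-0.0406,120],[0,0,0,0,0,-0.0406,120],[0,0,0,0,0,-0.0406,120],[0,0,0,0,0,-0.0406,120],[0,0,0,0,0,-0.0406,120],[0,0,0,0,0,-0.0406,120],[0,0,0,0,0,0,120]],
  ],
)

```text
clock: 3.7
tcp_pos: [0.5005, -0.0494, 0.3504]
orientation: [0.0, 0.685, 0.729, 0.0]
wrist_force: [0.1, 0.8, -0.4]
finger_gap: 0.0452
grip_force: 0.0
```

```bash
cat > b.py <<'E'
from h import *
np.set_printoptions(precision=4,suppress=True)
s=env.get_state(); print(s['clock'],s['tcp_pos'],s['orientation'],s['finger_gap'],s['joint_pos'])
c=cam('wrist'); save(c,'w1.png'); print(np.array(c['mount']),c['fx'],c['t'])
for t in ['waffle','holding_box','box_mouth','lid_hinge','lid_edge','marker','spread_tub']:
    for r in spotter.landmark_of(t,'wrist')[:3]:
        z={'lid_hinge':.0275}.get(t,0); print(t,round(r['conf'],2),np.round(r['uv']),ground(c,r['uv'],z)[:2])
E
python3 b.py
```

```text
3.7 [ 0.5005 -0.0494  0.3504] [0.0001 0.6845 0.729  0.    ] 0.045223960793535876 [-0.258   0.1662  0.144   1.5484 -0.0001  1.2499]
[[ 0.0002 -0.9445 -0.3285  0.0854]
 [ 1.      0.0003 -0.0001 -0.0006]
 [ 0.0002 -0.3285  0.9445 -0.1418]
 [ 0.      0.      0.      1.    ]] 399.9991601943862 [0.4945 0.0359 0.4922]
holding_box 0.88 [336. 269.] [ 0.5322 -0.1757]
box_mouth 0.92 [334. 226.] [ 0.5257 -0.1154]
lid_hinge 0.82 [337. 327.] [ 0.5387 -0.2481]
lid_edge 0.65 [340. 426.] [ 0.5606 -0.4395]
lid_edge 0.62 [335. 221.] [ 0.5261 -0.1097]
spread_tub 0.73 [440. 274.] [ 0.6725 -0.1749]
spread_tub 0.31 [334. 224.] [ 0.5256 -0.1127]
```

View pics/w1.png

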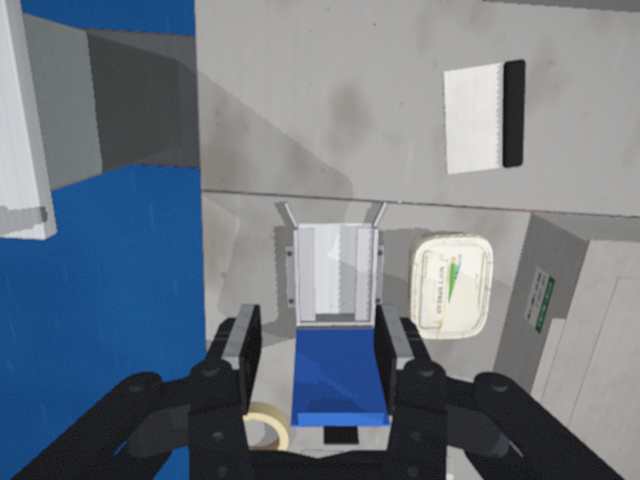

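The wrist view shows the box mouth at about (336,225), slot lips at columns 315 and 358, and the hinge at about (336,327). The waffle is out of view, so I'll fit the box pose and move over the waffle next.

Request:
jog_arm(
  increments=[
    [[0.15,0.007,0.03,0,0,0,120],[0.15,0.007,0.03,0,0,0,120],[0.15,0.007,0.03,0,0,0,120],[0.15,0.007,0.03,0,0,0,120],[0.15,0.007,0.03,0,0,0,120],[0.15,0.007,0.03,0,0,0,120],[0.15,0.007,0.03,0,0,0,120],[0.15,0.007,0.03,0,0,0,120],[0.15,0.007,0.03,0,0,0,120],[0.15,0.007,0.03,0,0,0,120],[0,0,0,0,0,0,120],[0,0,0,0,0,0,120]],
  ],
)

```text
clock: 5.3
tcp_pos: [0.4941, 0.3265, 0.2746]
orientation: [-0.0, 0.684, 0.729, -0.001]
wrist_force: [-0.7, 0.1, 0.3]
finger_gap: 0.0449
grip_force: 0.0
```

```bash
cat > c.py <<'E'
from h import *
np.set_printoptions(precision=4,suppress=True)
# box overlay on w1 (pose then)
q=[0.0001,0.6845,0.729,0]; M=np.array([[.0002,-.9445,-.3285,.0854],[1,.0003,-.0001,-.0006],[.0002,-.3285,.9445,-.1418]])
Rt=R.from_quat([*q[1:],q[0]]).as_matrix()
c=cam('wrist'); k=dict(c); k['R']=Rt@M[:,:3]; k['t']=Rt@M[:,3]+[.5005,-.0494,.3504]
for uv in [(315,226),(358,226),(316,318),(355,316)]: print('lip',ground(k,uv,.021)[:2])
o=np.array([.532,-.180]); a=-np.pi/2+.098; X=np.array([np.cos(a),np.sin(a)]); Y=np.array([-X[1],X[0]])
im=cv2.imread('pics/w1.png')[180:360,250:430]; S=4; im=cv2.resize(im,None,fx=S,fy=S)
def P(x,y,z): p=o+x*X+y*Y; return tuple(int(v) for v in (proj(k,[*p,z])-[250,180])*S)
for y,z,col in [(.028,.021,(0,0,255)),(-.028,.021,(0,0,255)),(.052,.026,(0,255,0)),(-.052,.026,(0,255,0))]: cv2.line(im,P(-.065,y,z),P(.065,y,z),col,1)
cv2.line(im,P(-.065,-.028,0),P(-.065,.028,0),(255,0,0),1); cv2.imwrite('pics/ov.png',im[:600])
s=env.get_state(); print(s['clock'],s['tcp_pos'],s['orientation'],s['joint_pos'])
save(c,'w2.png')
for r in spotter.landmark_of('waffle','wrist')[:4]: print(r['conf'],r['uv'],ground(c,r['uv'])[:2])
for r in spotter.cut_out('waffle','wrist')[:4]:
    m=r['region'].astype(np.uint8); pts=cv2.findContours(m,0,1)[0]; pts=max(pts,key=len)[:,0]
    w=np.array([ground(c,p,.005)[:2] for p in pts]); print(r['conf'],cv2.minEnclosingCircle(w.astype(np.float32)),m.sum())
E
python3 c.py
```

```text
lip [ 0.5009 -0.1111]
lip [ 0.5538 -0.1078]
lip [ 0.5101 -0.2398]
lip [ 0.562  -0.2335]
5.35 [0.4944 0.3257 0.2751] [ 0.0001  0.6846  0.7289 -0.0004] [ 0.4473  0.3416  0.1923  1.4222 -0.0006  1.9554]
0.83 [335.1, 295.4] [0.522  0.1991]
0.57 [261.6, 170.3] [0.4342 0.3387]
0.97 ((0.43474462628364563, 0.3411044478416443), 0.0335502028465271) 3041
0.74 ((0.524631142616272, 0.1979495733976364), 0.04445909336209297) 3780
```

View pics/ov.png

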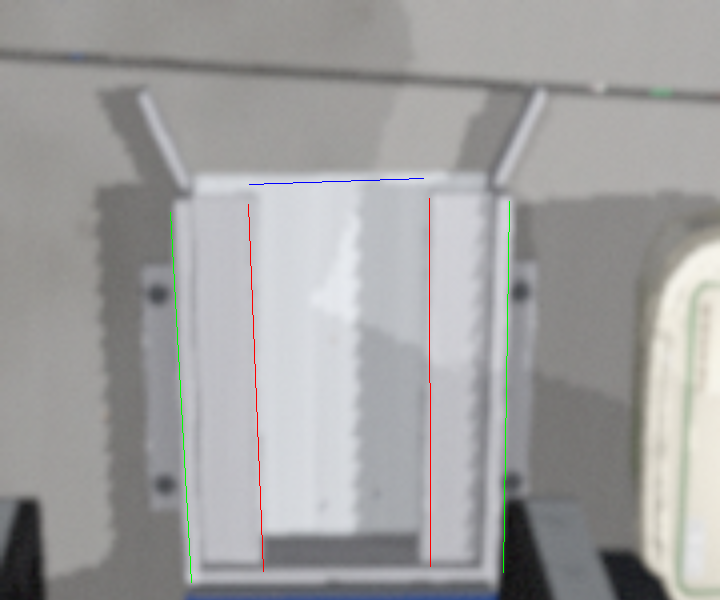

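View pics/w2.png

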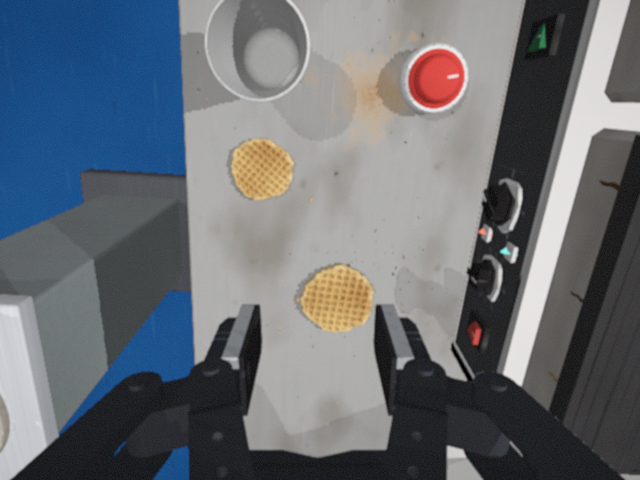

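Overlay: the model fits the box walls to about 1 mm after a slight yaw correction, so I take the box origin as (0.5315, -0.178) and its axis as (0.075, -1). The second wrist view shows the target waffle at (335,297) and the small one at (262,170). I take the waffle centre as about (0.5235, 0.1985). Next I descend behind it.

Request:
jog_arm(
  increments=[
    [[-0.118,0.042,0,0,0,0,120],[-0.118,0.042,0,0,0,0,120],[0,0,0.132,0,0,0,120],[0,0,0.132,0,0,0,120],[0,0,0.132,0,0,0,120],[0,0,0.132,0,0,0,120],[0,0,0.132,0,0,0,120],[0,0,0.132,0,0,0,120],[0,0,0.132,0,0,0,120],[0,0,0.08,0,0,0,120],[0,0,0.056,0,0,0,120],[0,0,0,0,0,0,120],[0,0,0,0,0,0,120]],
  ],
)

```text
clock: 6.75
tcp_pos: [0.5197, 0.2675, 0.0109]
orientation: [0.0, 0.685, 0.728, 0.0]
wrist_force: [0.8, -0.5, -1.2]
finger_gap: 0.0449
grip_force: 0.0
```

Request:
jog_arm(
  increments=[
    [[0,0,0.008,0,0,0,120],[0,0,0.008,0,0,0,120],[0,0,0.008,0,0,0,120],[0,0,0,0,0,0,120],[0,0,0,0,0,0,120]],
  ],
)

```text
clock: 7.25
tcp_pos: [0.5191, 0.2684, 0.0043]
orientation: [0.0, 0.685, 0.729, -0.0]
wrist_force: [0.3, -0.4, 0.2]
finger_gap: 0.045
grip_force: 0.0
```

```bash
cat > d.py <<'E'
from h import *
import sys
np.set_printoptions(precision=4,suppress=True)
s=env.get_state(); print(s['clock'],s['tcp_pos'],s['orientation'],s['wrist_force'],s['finger_gap'])
c=cam('wrist'); save(c,sys.argv[1])
for r in spotter.cut_out('waffle','wrist')[:3]:
    m=r['region'].astype(np.uint8); pts=cv2.findContours(m,0,1)[0]; pts=max(pts,key=len)[:,0]
    w=np.array([ground(c,p,.005)[:2] for p in pts]); print(r['conf'],cv2.minEnclosingCircle(w.astype(np.float32)),m.sum(),w.min(0),w.max(0))
E
python3 d.py w3.png
```

```text
7.25 [0.5191 0.2684 0.0043] [ 0.      0.6846  0.7289 -0.    ] [ 0.2682 -0.3845  0.1568] 0.045040498062759324
0.74 ((0.43613648414611816, 0.3399467170238495), 0.03364402800798416) 28175 [0.4051 0.3084] [0.4681 0.3724]
0.69 ((0.5219161510467529, 0.21493467688560486), 0.03328890725970268) 8942 [0.4891 0.1989] [0.5543 0.2436]
```

View pics/w3.png

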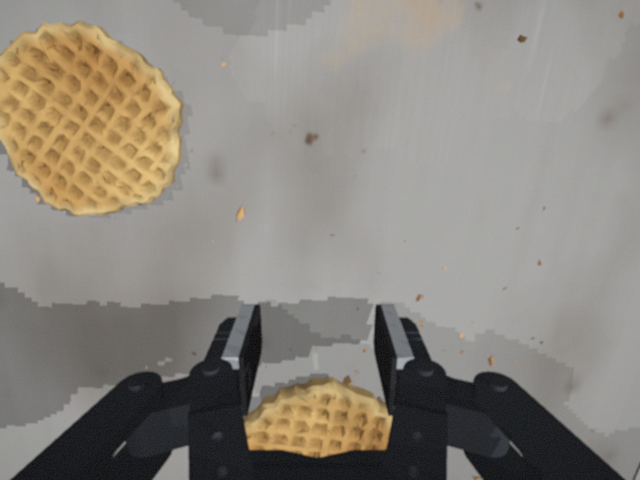

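The wrist view shows the waffle rim centred between the fingers (about 320,380), with both fingers behind it. I'll lower slightly and push.

Request:
jog_arm(
  increments=[
    [[0,0,0.006,0,0,0,120],[0,0,0.006,0,0,0,120],[0,0,0,0,0,0,120],[0,0,0,0,0,0,120]],
  ],
)

```text
clock: 7.75
tcp_pos: [0.519, 0.2683, 0.0011]
orientation: [-0.0, 0.685, 0.729, -0.0]
wrist_force: [0.3, -0.1, 0.9]
finger_gap: 0.0453
grip_force: 0.0
```

Request:
jog_arm(
  increments=[
    [[-0.02,-0.001,0,0,0,0,120],[-0.02,-0.001,0,0,0,0,120],[-0.02,-0.001,0,0,0,0,120],[-0.02,-0.001,0,0,0,0,120],[-0.02,-0.001,0,0,0,0,120],[-0.02,-0.001,0,0,0,0,120],[-0.02,-0.001,0,0,0,0,120],[-0.02,-0.001,0,0,0,0,120],[-0.02,-0.001,0,0,0,0,120],[-0.02,-0.001,0,0,0,0,120],[-0.02,-0.001,0,0,0,0,120],[-0.02,-0.001,0,0,0,0,120],[-0.02,-0.001,0,0,0,0,120],[-0.02,-0.001,0,0,0,0,120]],
  ],
)

```text
clock: 9.15
tcp_pos: [0.5201, 0.1979, 0.0012]
orientation: [0.0, 0.685, 0.729, -0.0]
wrist_force: [-0.4, 0.3, -0.0]
finger_gap: 0.0455
grip_force: 0.1
```

```bash
python3 d.py w4.png; python3 -c "
from h import *
c=cam('top')
for r in spotter.landmark_of('waffle','top')[:3]: print(r['conf'],ground(c,r['uv'])[:2])"
```

```text
9.15 [0.5201 0.1979 0.0012] [ 0.0001  0.6847  0.7289 -0.    ] [-0.3827  0.3435 -0.039 ] 0.04547495313494651
0.72 ((0.521820068359375, 0.16166965663433075), 0.039049528539180756) 15304 [0.4906 0.1318] [0.5541 0.2002]
0.64 [0.43633508 0.32770027]
0.63 [0.53172817 0.5929508 ]
0.6 [0.51720054 0.151326  ]
```

View pics/w4.png

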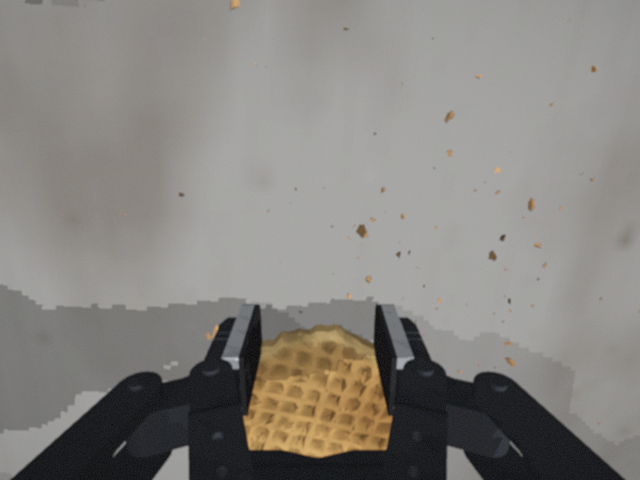

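The waffle is cradled and centred between the fingers (rim top about 322,328). I'll keep pushing to just inside the mouth.

Request:
jog_arm(
  increments=[
    [[-0.024,-0.001,0,0,0,0,120],[-0.024,-0.001,0,0,0,0,120],[-0.024,-0.001,0,0,0,0,120],[-0.024,-0.001,0,0,0,0,120],[-0.024,-0.001,0,0,0,0,120],[-0.024,-0.001,0,0,0,0,120],[-0.024,-0.001,0,0,0,0,120],[-0.024,-0.001,0,0,0,0,120],[-0.024,-0.001,0,0,0,0,120],[-0.024,-0.001,0,0,0,0,120],[-0.024,-0.001,0,0,0,0,120],[-0.024,-0.001,0,0,0,0,120],[-0.024,-0.001,0,0,0,0,120],[-0.024,-0.001,0,0,0,0,120],[-0.024,-0.001,0,0,0,0,120],[-0.024,-0.001,0,0,0,0,120],[-0.024,-0.001,0,0,0,0,120],[-0.024,-0.001,0,0,0,0,120],[-0.024,-0.001,0,0,0,0,120],[-0.024,-0.001,0,0,0,0,120]],
  ],
)

```text
clock: 11.35
tcp_pos: [0.5226, 0.0777, 0.0013]
orientation: [0.0, 0.685, 0.729, -0.0]
wrist_force: [-0.3, 0.3, -0.5]
finger_gap: 0.0452
grip_force: 0.1
```

Request:
jog_arm(
  increments=[
    [[-0.024,-0.001,0,0,0,0,120],[-0.024,-0.001,0,0,0,0,120],[-0.024,-0.001,0,0,0,0,120],[-0.024,-0.001,0,0,0,0,120],[-0.024,-0.001,0,0,0,0,120],[-0.024,-0.001,0,0,0,0,120],[-0.024,-0.001,0,0,0,0,120],[-0.024,-0.001,0,0,0,0,120],[-0.024,-0.001,0,0,0,0,120],[-0.024,-0.001,0,0,0,0,120],[-0.024,-0.001,0,0,0,0,120],[-0.024,-0.001,0,0,0,0,120],[-0.024,-0.001,0,0,0,0,120],[-0.024,-0.001,0,0,0,0,120],[-0.024,-0.001,0,0,0,0,120],[-0.024,-0.001,0,0,0,0,120],[-0.024,-0.001,0,0,0,0,120],[-0.024,-0.001,0,0,0,0,120]],
  ],
)

```text
clock: 13.15
tcp_pos: [0.5248, -0.0304, 0.0013]
orientation: [0.0, 0.685, 0.729, -0.0]
wrist_force: [0.3, 0.5, -0.1]
finger_gap: 0.045
grip_force: 0.1
```

```bash
python3 d.py w5.png
```

```text
13.15 [ 0.5248 -0.0304  0.0013] [ 0.      0.6847  0.7289 -0.    ] [ 0.3204  0.4544 -0.0587] 0.04504543006571727
0.78 ((0.5265569686889648, -0.06673841923475266), 0.03928415849804878) 15433 [ 0.4949 -0.0965] [ 0.559 -0.028]
```

View pics/w5.png

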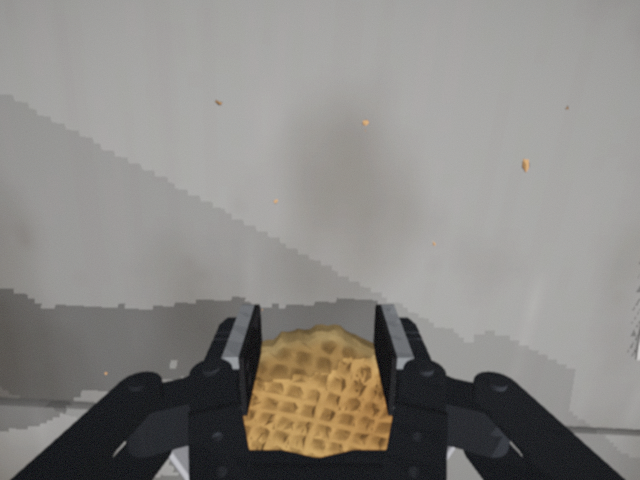

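The wings appear symmetric about the fingers (180 and 452, row about 458). I'll make the last wide push, then back off and narrow the fingers.

Request:
jog_arm(
  increments=[
    [[-0.024,-0.001,0,0,0,0,120],[-0.024,-0.001,0,0,0,0,120],[-0.024,-0.001,0,0,0,0,120],[-0.024,-0.001,0,0,0,0,120],[-0.024,-0.001,0,0,0,0,120],[-0.024,-0.001,0,0,0,0,120],[-0.024,-0.001,0,0,0,0,120],[-0.024,-0.001,0,0,0,0,120],[-0.024,-0.001,0,0,0,0,120],[-0.024,-0.001,0,0,0,0,120]],
  ],
)

```text
clock: 14.25
tcp_pos: [0.5261, -0.0904, 0.0013]
orientation: [0.0, 0.685, 0.729, -0.0]
wrist_force: [-0.1, 0.2, -0.9]
finger_gap: 0.0449
grip_force: 0.1
```

Request:
jog_arm(
  increments=[
    [[0.03,0,0,0,0,0,120],[0.03,0,0,0,0,0,120],[0.03,0,-0.004,0,0,0,214],[0,0,-0.004,0,0,0,214],[0,0,0,0,0,0,214],[0,0,0,0,0,0,214],[0,0,0,0,0,0,214],[0,0,0,0,0,0,214],[0,0,0,0,0,0,214]],
  ],
)

```text
clock: 15.15
tcp_pos: [0.5246, -0.0676, 0.0033]
orientation: [0.0, 0.685, 0.729, -0.0]
wrist_force: [0.2, 0.0, -0.3]
finger_gap: 0.014
grip_force: 0.0
```

```bash
python3 d.py w6.png; python3 -c "
from h import *
np.set_printoptions(precision=4,suppress=True)
s=env.get_state()
X=np.array([.075,-1]);X/=np.linalg.norm(X);Y=np.array([1,.075]);d=s['tcp_pos'][:2]-[.5315,-.178];print('TCP in box x, lateral(+worldx)',d@X,d@Y)"
```

```text
15.15 [ 0.5246 -0.0676  0.0033] [ 0.      0.6848  0.7287 -0.    ] [ 0.2285  0.048  -0.3393] 0.014031987249047338
0.62 ((0.5270870923995972, -0.11189908534288406), 0.02415931038558483) 4012 [ 0.5146 -0.136 ] [ 0.5411 -0.0885]
TCP in box x, lateral(+worldx) -0.11063678298231856 0.0013920530423173084
```

View pics/w6.png

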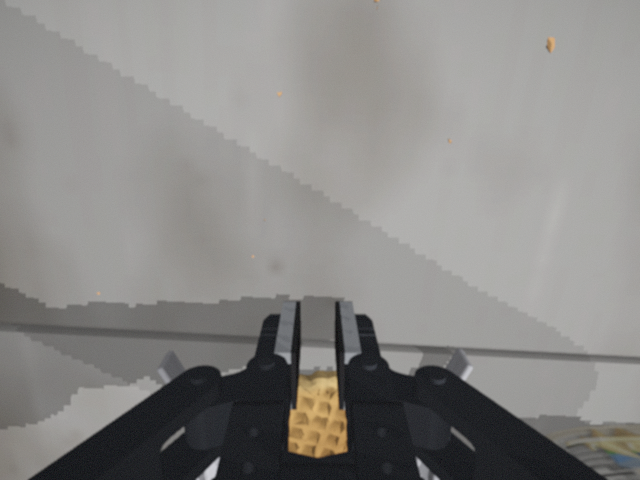

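The fingers are now narrow and centred (about 320) with the waffle rim ahead (320,375). I'll push through the slot.

Request:
jog_arm(
  increments=[
    [[-0.018,0,0,0,0,0,214],[-0.018,0,0,0,0,0,214],[-0.018,0,0,0,0,0,214],[-0.018,0,0,0,0,0,214],[-0.018,0,0,0,0,0,214],[-0.018,0,0,0,0,0,214],[-0.018,0,0,0,0,0,214],[-0.018,0,0,0,0,0,214],[-0.018,0,0,0,0,0,214],[-0.018,0,0,0,0,0,214]],
  ],
)

```text
clock: 16.25
tcp_pos: [0.5276, -0.1127, 0.0033]
orientation: [0.0, 0.685, 0.729, 0.0]
wrist_force: [-0.3, 0.6, -0.7]
finger_gap: 0.014
grip_force: 0.1
```

Request:
jog_arm(
  increments=[
    [[-0.018,0,0,0,0,0,214],[-0.018,0,0,0,0,0,214],[-0.018,0,0,0,0,0,214],[-0.018,0,0,0,0,0,214],[-0.018,0,0,0,0,0,214],[-0.018,0,0,0,0,0,214]],
  ],
)

```text
clock: 16.85
tcp_pos: [0.5292, -0.1397, 0.0033]
orientation: [0.0, 0.685, 0.729, -0.0]
wrist_force: [0.7, 0.7, 0.4]
finger_gap: 0.0135
grip_force: 0.2
```

Request:
jog_arm(
  increments=[
    [[-0.01,0,0,0,0,0,214],[-0.01,0,0,0,0,0,214],[-0.01,0,0,0,0,0,214]],
  ],
)

```text
clock: 17.15
tcp_pos: [0.5296, -0.1469, 0.0033]
orientation: [0.0, 0.685, 0.729, -0.0]
wrist_force: [-0.3, -0.2, -0.5]
finger_gap: 0.0138
grip_force: 0.2
```

Request:
jog_arm(
  increments=[
    [[-0.008,0,0,0,0,0,214],[-0.008,0,0,0,0,0,214]],
  ],
)

```text
clock: 17.35
tcp_pos: [0.5298, -0.1492, 0.0032]
orientation: [-0.001, 0.684, 0.729, 0.001]
wrist_force: [1.5, 9.7, 3.7]
finger_gap: 0.0139
grip_force: 4.9
```

Request:
jog_arm(
  increments=[
    [[0.02,0,0,0,0,0,214],[0.06,0,0,0,0,0,214],[0.06,0,-0.1,0,0,0,214],[0.1,0,-0.16,0,0,0,214],[0.1,0,-0.16,0,0,0,214],[0.04,0,-0.16,0,0,0,214],[0,0,-0.16,0,0,0,214],[0,0,-0.16,0,0,0,214],[0,0,-0.1,0,0,0,214],[0,0,0,0,0,0,214],[0,0,0,0,0,0,214]],
  ],
)

```text
clock: 18.45
tcp_pos: [0.5239, -0.0553, 0.2535]
orientation: [0.001, 0.684, 0.729, 0.0]
wrist_force: [-0.1, 0.6, -0.8]
finger_gap: 0.0137
grip_force: 0.0
```

```bash
python3 d.py w7.png; cat > e.py <<'E'
from h import *
np.set_printoptions(precision=4,suppress=True)
c=cam('wrist'); k=c; im=c['pixels'][:,:,::-1]
o=np.array([.5315,-.178]); X=np.array([.075,-1]); X/=np.linalg.norm(X); Y=np.array([-X[1],X[0]])
for t in ['holding_box','box_mouth','lid_hinge','lid_edge']:
    for r in spotter.landmark_of(t,'wrist')[:2]: print(t,r['conf'],np.round(r['uv']),ground(c,r['uv'],.0275 if t=='lid_hinge' else 0)[:2])
u,v=[int(q) for q in proj(c,[*o,0])]; u0=max(u-90,0); v0=max(v-75,0); S=4
im=cv2.resize(im[v0:v0+150,u0:u0+190],None,fx=S,fy=S); print(u0,v0)
def P(x,y,z): return tuple(int(q) for q in (proj(k,[*(o+x*X+y*Y),z])-[u0,v0])*S)
for y in (.028,-.028): cv2.line(im,P(-.065,y,.021),P(.065,y,.021),(0,0,255),1)
cv2.line(im,P(.065,-.047,.026),P(.065,.047,.026),(0,255,0),1); cv2.line(im,P(-.065,-.047,.021),P(-.065,.047,.021),(0,255,0),1)
cv2.polylines(im,[np.array([P(.022+.043*np.cos(a),.043*np.sin(a),.009) for a in np.arange(0,6.3,.1)])],True,(255,0,0),1)
cv2.imwrite('pics/ov2.png',im)
E
python3 e.py
```

```text
18.45 [ 0.5239 -0.0553  0.2535] [0.0006 0.6844 0.7291 0.0001] [-0.1465  0.6433 -0.8253] 0.013698258716851623
0.63 ((0.5290469527244568, -0.1993846297264099), 0.044623807072639465) 2407 [ 0.5031 -0.2425] [ 0.5568 -0.1555]
box_mouth 0.91 [316. 244.] [ 0.5243 -0.1119]
lid_hinge 0.66 [319. 371.] [ 0.536  -0.2495]
229 225
```

View pics/ov2.png

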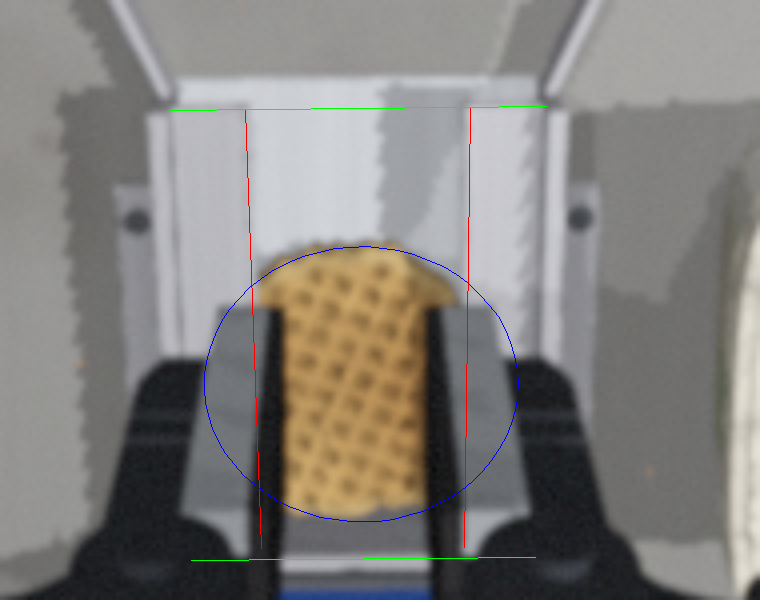

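The overlay shows the waffle under both lips. Its rear rim (row 242) is within about 1.5 mm of the predicted home circle, and the firm 10 N contact confirms it reached the stop. Next I estimate the lid angle and plan the lid path.

```bash
cat > f.py <<'E'
from h import *
np.set_printoptions(precision=4,suppress=True)
o=np.array([.5315,-.178]); X=np.array([.075,-1]); X/=np.linalg.norm(X)
H=lambda x,z:np.array([*(o+x*X),z])
L=lambda r,th:H(.0715-r*np.cos(th),.0275+r*np.sin(th))
c=cam('scene'); uv=spotter.landmark_of('lid_edge','scene'); print([(r['conf'],r['uv']) for r in uv])
q=[0.0001,0.6845,0.729,0]; M=np.array([[.0002,-.9445,-.3285,.0854],[1,.0003,-.0001,-.0006],[.0002,-.3285,.9445,-.1418]])
Rt=R.from_quat([*q[1:],q[0]]).as_matrix(); k=dict(cam('wrist')); k['R']=Rt@M[:,:3]; k['t']=Rt@M[:,3]+[.5005,-.0494,.3504]
t=cam('top'); print([(r['conf'],r['uv']) for r in spotter.landmark_of('lid_edge','top')])
for th in np.arange(1.7,2.11,.05): print(round(th,2),proj(c,L(.141,th)),proj(k,L(.141,th)),proj(k,L(.16,th)),proj(t,L(.141,th)),L(.16,th))
E
python3 f.py
```

```text
[(0.86, [401.0, 159.4])]
[(0.77, [471.3, 251.4])]
1.7 [399.6693 159.3547] [341.3857 417.4185] [342.4618 433.9072] [466.8655 247.6452] [ 0.5384 -0.2699  0.1862]
1.75 [400.8952 158.819 ] [341.2712 422.0423] [342.3161 439.2171] [469.5622 247.5723] [ 0.539  -0.2777  0.1849]
1.8 [402.0845 158.3994] [341.1401 426.2856] [342.1506 444.0493] [472.1821 247.5211] [ 0.5396 -0.2856  0.1833]
1.85 [403.2343 158.0957] [340.9935 430.1387] [341.9667 448.3941] [474.7165 247.4917] [ 0.5401 -0.2933  0.1813]
1.9 [404.3417 157.9074] [340.8326 433.5949] [341.766  452.2463] [477.1572 247.4841] [ 0.5407 -0.3009  0.1789]
1.95 [405.4042 157.8337] [340.6584 436.6505] [341.5499 455.6043] [479.4963 247.4981] [ 0.5413 -0.3084  0.1761]
2.0 [406.4193 157.8733] [340.4721 439.3048] [341.3201 458.4707] [481.7265 247.5337] [ 0.5418 -0.3157  0.173 ]
2.05 [407.3848 158.0248] [340.275  441.5595] [341.0781 460.8511] [483.8411 247.5905] [ 0.5424 -0.3229  0.1695]
2.1 [408.2988 158.2862] [340.0681 443.4189] [340.8255 462.7543] [485.8341 247.6681] [ 0.5429 -0.3298  0.1656]
```

The views agree on a lid angle of about 1.78 rad. I'll go over the lid and come down behind it with the fingers shut.

Request:
jog_arm(
  increments=[
    [[0,0,-0.07,0,0,0,255],[-0.1375,0.001,0,0,0,0,255],[-0.1375,0.001,0,0,0,0,255],[-0.1375,0.001,0,0,0,0,255],[-0.1375,0.001,0,0,0,0,255],[-0.1375,0.001,0,0,0,0,255],[-0.1375,0.001,0,0,0,0,255],[-0.1375,0.001,0,0,0,0,255],[-0.1375,0.001,0,0,0,0,255],[0,0,0,0,0,0,255],[0,0,0.1,0,0,0,255],[0,0,0.1,0,0,0,255],[0,0,0.1,0,0,0,255],[0,0,0.1,0,0,0,255],[0,0,0.12,0,0,0,255],[0,0,0,0,0,0,255]],
  ],
)

```text
clock: 20.65
tcp_pos: [0.5407, -0.3277, 0.1365]
orientation: [-0.004, 0.684, 0.729, -0.0]
wrist_force: [0.4, 0.5, -0.3]
finger_gap: -0.0
grip_force: 0.0
```

```bash
cat > g.py <<'E'
from h import *
np.set_printoptions(precision=3,suppress=True)
s=env.get_state(); p=s['tcp_pos']; print(s['clock'],p,s['wrist_force'],s['joint_pos'])
X=np.array([.075,-1]);X/=np.linalg.norm(X);d=p[:2]-[.5315,-.178]
print('box x',d@X,'lat',d@np.array([1,.075]))
# tip path: fixed r on lid, vertical finger half-thickness w, lid outer face offset
r,w,t=.118,.0045,.0025
for th in np.arange(1.6,-.01,-.1):
    n=np.array([np.sin(th),np.cos(th)]); q=np.array([.0715-r*np.cos(th),.0275+r*np.sin(th)])+n*t+[w,0]
    print(round(th,2),q)
E
python3 g.py
```

```text
20.65 [ 0.541 -0.328  0.136] [ 0.448  0.47  -0.282] [-0.672  0.47   0.045  1.154  0.     0.836]
box x 0.14993322769961495 lat -0.0020459864282054395
1.6 [0.082 0.145]
1.5 [0.07  0.145]
1.4 [0.058 0.144]
1.3 [0.047 0.142]
1.2 [0.036 0.138]
1.1 [0.025 0.134]
1.0 [0.014 0.128]
0.9 [0.005 0.121]
0.8 [-0.004  0.114]
0.7 [-0.013  0.105]
0.6 [-0.02   0.096]
0.5 [-0.026  0.086]
0.4 [-0.032  0.076]
0.3 [-0.036  0.065]
0.2 [-0.039  0.053]
0.1 [-0.041  0.042]
-0.0 [-0.042  0.03 ]
```

Request:
jog_arm(
  increments=[
    [[0.0195,0,-0.0024,0,0,0,255],[0.0195,0,-0.0024,0,0,0,255],[0.0195,0,-0.0024,0,0,0,255],[0.0195,0,-0.0024,0,0,0,255],[0.0195,0,-0.0024,0,0,0,255],[0.0195,0,-0.0024,0,0,0,255],[0.0195,0,-0.0024,0,0,0,255],[0.0195,0,-0.0024,0,0,0,255],[0.0195,0,-0.0024,0,0,0,255],[0.0195,0,-0.0024,0,0,0,255],[0.0195,0,-0.0024,0,0,0,255],[0.0195,0,-0.0024,0,0,0,255],[0.0195,0,-0.0024,0,0,0,255],[0.0195,0,-0.0024,0,0,0,255]],
  ],
)

```text
clock: 22.05
tcp_pos: [0.5387, -0.2615, 0.1489]
orientation: [-0.0, 0.685, 0.729, 0.0]
wrist_force: [0.5, -0.4, -0.1]
finger_gap: -0.0002
grip_force: 0.6
```

Request:
jog_arm(
  increments=[
    [[0.024,0,0,0,0,0,255],[0.024,0,0,0,0,0,255],[0.024,0,0.002,0,0,0,255],[0.024,0,0.002,0,0,0,255],[0.022,0,0.004,0,0,0,255],[0.022,0,0.004,0,0,0,255],[0.022,0,0.008,0,0,0,255],[0.022,0,0.008,0,0,0,255],[0.022,0,0.008,0,0,0,255],[0.022,0,0.008,0,0,0,255],[0.022,0,0.012,0,0,0,255],[0.022,0,0.012,0,0,0,255]],
  ],
)

```text
clock: 23.25
tcp_pos: [0.5345, -0.1938, 0.132]
orientation: [-0.0, 0.685, 0.729, 0.0]
wrist_force: [-0.0, -0.4, -1.5]
finger_gap: 0.0
grip_force: 0.4
```

```bash
python3 g.py | head -2; python3 -c "
from h import *
c=cam('scene'); cv2.imwrite('pics/s2.png',cv2.resize(c['pixels'][100:260,300:480,::-1],None,fx=3,fy=3))"
```

```text
23.25 [ 0.535 -0.194  0.132] [-0.04  -0.417 -1.451] [-0.489  0.348 -0.152  1.07   0.     1.019]
box x 0.015985208614079986 lat 0.001827550097680209
```

View pics/s2.png

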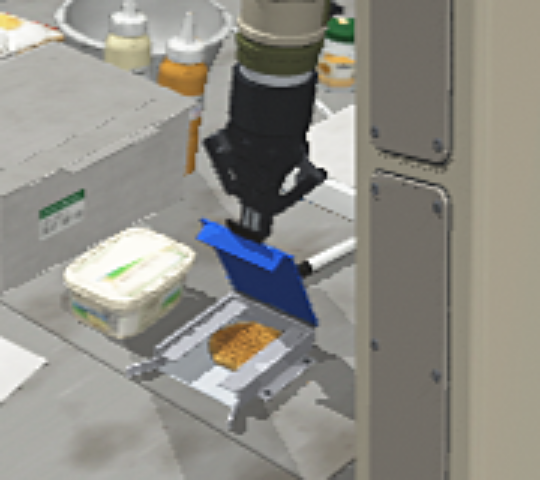

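The lid is following the fingers behind its free edge (crop 240,240), with the waffle home below. I'll continue the arc.

Request:
jog_arm(
  increments=[
    [[0.02,0,0.016,0,0,0,255],[0.02,0,0.016,0,0,0,255],[0.018,0,0.016,0,0,0,255],[0.018,0,0.016,0,0,0,255],[0.018,0,0.018,0,0,0,255],[0.018,0,0.018,0,0,0,255],[0.014,0,0.019,0,0,0,255],[0.014,0,0.019,0,0,0,255],[0.013,0,0.02,0,0,0,255],[0.013,0,0.02,0,0,0,255],[0.012,0,0.02,0,0,0,255],[0.012,0,0.02,0,0,0,255]],
  ],
)

```text
clock: 24.5
tcp_pos: [0.5316, -0.1468, 0.0772]
orientation: [0.0, 0.685, 0.729, -0.0]
wrist_force: [0.1, -0.5, 0.3]
finger_gap: 0.0001
grip_force: 0.3
```

Request:
jog_arm(
  increments=[
    [[0.008,0,0.02,0,0,0,255],[0.008,0,0.02,0,0,0,255],[0.006,0,0.02,0,0,0,255],[0.006,0,0.02,0,0,0,255],[0.003,0,0.014,0,0,0,255],[0.003,0,0.014,0,0,0,255],[0.002,0,0.014,0,0,0,255]],
  ],
)

```text
clock: 25.2
tcp_pos: [0.531, -0.1378, 0.0469]
orientation: [-0.0, 0.685, 0.729, 0.0]
wrist_force: [1.3, -0.5, -0.2]
finger_gap: 0.0001
grip_force: 0.3
```

```bash
python3 g.py | head -2
```

```text
25.2 [ 0.531 -0.138  0.047] [ 1.264 -0.506 -0.211] [-0.4    0.389 -0.323  0.859  0.     1.108]
box x -0.04013162995730736 lat 0.002557550368005502
```

Request:
jog_arm(
  increments=[
    [[0.001,0,0.008,0,0,0,255],[0.001,0,0.008,0,0,0,255],[0.001,0,0.008,0,0,0,255],[0.001,0,0.008,0,0,0,255],[0,0,0.008,0,0,0,255],[0,0,0.008,0,0,0,255],[0,0,0.006,0,0,0,255]],
  ],
)

```text
clock: 25.9
tcp_pos: [0.5311, -0.1369, 0.0335]
orientation: [0.0, 0.685, 0.729, 0.0]
wrist_force: [-0.6, 0.6, 0.6]
finger_gap: -0.0001
grip_force: 0.3
```

Request:
jog_arm(
  increments=[
    [[0,0,0.004,0,0,0,255],[0,0,0.004,0,0,0,255],[0,0,0.004,0,0,0,255]],
  ],
)

```text
clock: 26.2
tcp_pos: [0.531, -0.1369, 0.0306]
orientation: [0.0, 0.685, 0.729, -0.0]
wrist_force: [-0.2, 1.1, 1.1]
finger_gap: 0.0002
grip_force: 0.3
```

Request:
jog_arm(
  increments=[
    [[0,0,0.004,0,0,0,255],[0,0,0.004,0,0,0,255]],
  ],
)

```text
clock: 26.4
tcp_pos: [0.5312, -0.137, 0.0303]
orientation: [0.0, 0.685, 0.729, 0.0]
wrist_force: [-5.7, 2.9, 19.6]
finger_gap: -0.0002
grip_force: 9.9
```

Request:
jog_arm(
  increments=[
    [[0,0,0.004,0,0,0,255],[0,0,0,0,0,0,255]],
  ],
)

```text
clock: 26.6
tcp_pos: [0.5312, -0.137, 0.0302]
orientation: [0.001, 0.685, 0.729, 0.0]
wrist_force: [-5.9, 3.0, 19.8]
finger_gap: 0.0
grip_force: 10.0
```

It stops firmly at z = 0.030, where the shut lid's top should be. I'll lift clear and check.

Request:
jog_arm(
  increments=[
    [[0,0,-0.02,0,0,0,255],[0,0,-0.04,0,0,0,255],[0.04,0,-0.12,0,0,0,255],[0.1,0,-0.16,0,0,0,255],[0.1,0,-0.16,0,0,0,255],[0.1,0,-0.16,0,0,0,255],[0.1,0,-0.16,0,0,0,255],[0,0,0,0,0,0,255],[0,0,0,0,0,0,255],[0,0,0,0,0,0,255]],
  ],
)

```text
clock: 27.6
tcp_pos: [0.5236, -0.0273, 0.2317]
orientation: [-0.001, 0.685, 0.729, -0.001]
wrist_force: [1.1, 0.1, -0.4]
finger_gap: -0.0001
grip_force: 0.0
```

```bash
python3 g.py | head -2; python3 -c "
from h import *
np.set_printoptions(precision=3,suppress=True)
o=np.array([.5315,-.178]); X=np.array([.075,-1]); X/=np.linalg.norm(X)
a=cam('scene'); 
for n in ['scene','wrist','top']:
    c=a if n=='scene' else cam(n)
    print(n,[(round(r['conf'],2),r['uv']) for r in spotter.landmark_of('lid_edge',n)[:2]],[(th,proj(c,[*(o+(.0715-.141*np.cos(th))*X),.0275+.141*np.sin(th)])) for th in (0,.05,.1)])
for t in ['marker','spread_tub','scraper','tape_roll','steel_cup','bake_timer']: print(t,[(round(r['conf'],2),np.round(r['uv'])) for r in spotter.landmark_of(t,'top')[:1]])
cv2.imwrite('pics/s3.png',cv2.resize(a['pixels'][100:260,300:480,::-1],None,fx=3,fy=3))"
```

```text
27.6 [ 0.524 -0.027  0.232] [ 1.065  0.131 -0.418] [-0.205  0.216 -0.082  1.274 -0.     1.303]
box x -0.1508366475942364 lat 0.0034022389944227977
scene [(0.73, [365.1, 221.4])] [(0, array([363.9  , 221.768])), (0.05, array([364.134, 219.807])), (0.1, array([364.441, 217.783]))]
wrist [(0.79, [313.5, 284.6])] [(0, array([316.55 , 285.149])), (0.05, array([316.515, 288.611])), (0.1, array([316.484, 292.533]))]
top [] [(0, array([393.642, 257.659])), (0.05, array([394.085, 257.346])), (0.1, array([394.66 , 257.024]))]
marker [(0.8, array([488., 246.]))]
spread_tub []
scraper [(0.94, array([347., 201.]))]
tape_roll [(0.65, array([519., 294.]))]
steel_cup [(0.95, array([197., 279.]))]
bake_timer [(0.69, array([202., 230.]))]
```

View pics/s3.png

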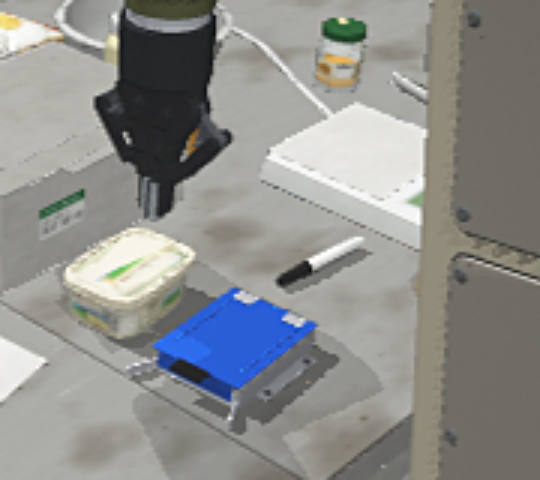

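The lid lies flat and shut (crop 235,340), its edge matches 0 rad in two cameras, and the bystanders have not moved.

```bash
python3 -c "
from workcell import ticket
print(ticket.hand_in())"
```

```text
the job is handed in; nothing more can be done
None
```

The waffle is home against the back stop (within about 1.5 mm by camera), the lid was lowered gently until fully shut, and the job is handed in at about 28 s with the arm clear and the other items not seen to move.

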